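# Gauge a blind spacer and hold it hole-up for gluing

### The job

Lift the blue spacer up and off its post, find which end has the deep blind hole, and push that end onto the horizontal gauge pin until the pin reaches the bottom of the hole. Then draw it off the pin, turn the hole to face up, ready for glue, and finish holding it still in the gripper like that, at least 20 cm above the table and clear of the stand and the gauge. Leave the other things on the table where they are.

Things in the scene. Friction and masses are not known exactly. Their poses are not given: they have to be found in the camera images.
- spacer (a point): centre of the loose blue spacer, 90 mm long on x: middle block 30 mm long, 36 x 36 mm, gripped by its flat +y/-y sides; round barrels (34 mm dia, 30 mm long) at both ends. Both ends show a black 24 mm recess, but only the +x end is a deep blind hole: mouth x=+45, bottom x=+18 mm; the other is 4 mm deep. A 15 mm through hole along z hangs it level on the post, z up, pointing any way, free to spin. 0.12 kg
- post_top (a point): top of the fixed stand's upright steel post (10 mm dia), 128 mm above the table. The spacer rests on a brass collar (22 mm dia) whose top is 48 mm below this point; the post stands 12 mm out of the spacer's top. Base plate 90 x 90 mm, 12 mm high
- pin_tip (a point): round free tip of the fixed gauge's level brass pin (10 mm dia), 110 mm above the table. x points out along the pin, away from its stem and roughly away from the robot. An upright stem (12 mm dia, ending at the pin's height) stands 55 mm behind the tip, on a base 80 mm wide, 20 mm high, from 45 mm behind the stem to 25 mm ahead of it
- glue_pot: bystander, leave alone: glue pot with a brush stuck in its lid, white and amber, about 90 x 80 mm, 135 mm tall with the brush; origin at its underside
- nozzle: bystander, leave alone: blue bell-shaped nozzle cap standing on the table, 56 mm across, 120 mm tall; origin at its underside
- scissors: bystander, leave alone: scissors lying flat, about 200 mm long, 15 mm high; origin at its underside
- pencil: bystander, leave alone: yellow pencil lying flat, 170 mm long; origin at its underside
- spatula: bystander, leave alone: glue spreader (flat steel blade, wooden handle) lying flat, about 0.25 m long; origin at its underside
- tape: bystander, leave alone: cardboard-coloured roll ring lying flat, 100 mm across, 25 mm high; origin at its underside
- jar: bystander, leave alone: small glass jar with a steel lid, 60 mm across, 75 mm tall; origin at its underside
Things that resemble listed ones, but are neither listed nor needed, are in the scene too. Leave any purple look-alike of the part that bears pin_tip alone.

How it is judged (in metres and radians):
On the way, in this order (a step that is already met when the one before it is completed fails the run):
1. the spacer is gripped and lifted clear above its post (contact force between spacer_body and the fingers above 1 N and height (world z) of spacer above 0.152 m), for 0.1 s.
2. the gauge pin is in the deep hole, to within 5 mm of its bottom (contact force between spacer_body and the fingers above 1 N and x of pin_tip in the frame of spacer between 0.01 and 0.023 m and y of pin_tip in the frame of spacer between -0.012 and 0.012 m and z of pin_tip in the frame of spacer between -0.012 and 0.012 m), for 0.1 s.
At the end, for the whole second after the job is handed in: the spacer is held in the fingers with its deep hole facing up within 20 degrees, its centre at least 200 mm above the table, at rest (under 30 mm/s and 0.3 rad/s), touching neither gauge nor stand (contact force between spacer_body and the fingers above 1 N and angle between spacer's own x axis and vertical below 0.35 rad and height (world z) of spacer above 0.2 m and linear speed of spacer_body below 0.03 m/s and angular speed of spacer_body below 0.3 rad/s and contact force between spacer_body and gauge below 0.05 N and contact force between spacer_body and stand below 0.05 N); the arm keeps its last pose, push and grip.
It fails at once if a bystander is moved more than 40 mm (distance of any of glue_pot, nozzle, scissors, pencil, spatula, tape, jar from where it was at the start of the episode above 0.04 m).
It also fails if it takes over 54 s, if anything falls off the work surface, if the arm or the gripper's body presses on something with over 40 N, if the wrist force passes 120 N, or if a joint passes its speed limit or range.

### The arm

A 6-joint arm with a two-finger parallel gripper is mounted at the origin on the work surface. World frame = base frame: x ahead of the robot, y to its left, z up, the work surface at z = 0. Lengths are in m, angles in degrees, forces in N, time in s.
With the tool pointing down it reaches from about 0.35 to 0.875 m from the base axis. Payload 4.2 kg.
Tool frame: the origin (TCP) lies at the very end of the fingers, on their centre line; the grasp point (between the pads) lies 19 mm behind it; z points along the fingers, x is the direction in which the jaws open and shut, and the axes are right-handed (so a half turn about z gives the same grasp; the last joint's range is limited). The gripper opens to 87 mm and grips with 3 to 60 N. Pads are 19 mm wide; open, the fingers measure 117 mm over their backs; the gripper's body (75 mm by 190 mm) begins 51 mm behind the grasp point.
Start: joints at [-50.214, 22.042, 0.453, 0, -68.411, -14.817], TCP at [0.264, -0.567, 0.223] pointing down, gripper open.
Joint ranges: [-179.83, 179.83], [-69.29, 118.12], [-61.27, 80.66], [-181.25, 117.63], [-171.15, -9.14], [-177.46, 177.46]. Speed limits (degrees/s): [159.86, 159.86, 180, 180, 180, 180].

### API

Orientations are given as a 3x3 rotation matrix whose columns are the frame's x, y, z axes.
In Python, from station import r gives the robot as it stands.
- The arm moves only by the shell command python3 -m jog 'ROWS' [OPENING]. ROWS is JSON, a list of rows, each a list of 2 entries, a list of its own where there are three numbers: the shift along the tool's x, y, z in m, then the turn, a rotation vector about the tool's x, y, z in units of 5 degrees (1.0 is 5 degrees). A call has exactly 10 rows; each row is the pose to reach, as a shift and turn from the pose commanded when the call began, along the tool's axes at that moment; what a row does not reach only later rows make up. A row lasts 1/12 s, in which the tool goes at most 41.7 mm and 7.16 degrees, less where a joint would pass 70% of its speed; a pose out of reach is approached as far as the arm can. A call with a gripper value outside its range is refused whole. OPENING is the finger opening in m, from 0 to 0.087, set as the call begins (- or left out, the last holds). The fingers move at their own pace and stop on an object; the grip force is fixed at half the most. Time passes only in rows, so rows that repeat a pose let the fingers close, or fill a call up. It gives the time, the measured TCP pose, the force and the opening at its end, in the units of the state.
- r.sense(): the state, without advancing time (a new reading comes with each control period).
- r.capture(name): name is "scene" or "top" or "wrist"; returns (picture, depth): 420x560x3 uint8, blue, green, red; 420x560 float32, m along the optical axis (not along the pixel's ray), 0 where there is no reading.
- r.calibration(name): a dict with "fx", "fy", "cx", "cy" (pixels), "R" (3x3) and "t" (3): a world point X has camera coordinates R X + t; the wrist camera has in their place "tool_from_camera" (4x4, takes a point from camera to tool coordinates, whose origin is the TCP and whose axes are the tool frame's). Camera axes: x right, y down, z forward; pixel columns grow to the right and rows downward; lengths in m; the calibration is good to about 2 mm. A picture is of the moment at which its call begins: read the wrist's pose just before it. calibration takes no time and is no camera call.
- r.finish_job(): hands the job in, once; it reports no verdict.
Trained networks look in the newest picture that a camera, given by its name, has taken for a name from the list of things; names that differ only in an ending like _2 or _b are one class to them, and where a whole thing is asked for, a point or a joint stands for the part that bears it (a point fixed in the world has none). Each returns a list of dicts, best first, with "confidence" (0 to 1); they miss things now and then, are a little off and sometimes report something else, mostly with a low value. They report only what shows in the picture. A call takes as long as a camera call. They do not tell look-alikes from the thing itself.
- r.cut_out(query, camera): "region" (420x560 bool, what is visible of it) and "uv" ([column, row] in pixels, amid what is visible of it).
The state is a dict: "time_s": time; "joints": joint angles; "joint_velocities": joint speeds; "effort": joint torques, N m; "tcp_pos": TCP position; "ee_rot": TCP orientation; "wrist_force": force on the tool from outside, world axes, zero at the start; "moment": the same for the moment, N m; "gripper_width": opening from 0.0 (shut) to 1.0 (fully open).
Only numpy, scipy, OpenCV 4.12 (cv2) and the standard library are available. Lean on these libraries where they do the work, as an engineer would, in place of code of your own. Each camera call takes 0.05 s, during which the arm holds its last target.

## Working session

There is one attempt and no reset: what is moved stays moved. The work goes in short steps, Python scripts to look and compute and a shell command to move; the robot and the scene stay as the last step left them, time stands still between calls to the robot, and variables do not carry over. Pictures are saved under pics/ and viewed, and the job is handed in when it is done.

```bash
ls; mkdir -p pics
python3 - <<'E'
from station import r
import cv2,numpy as np
s=r.sense();print({k:np.round(v,3).tolist() for k,v in s.items()})
for n in("scene","top"):
    p,d=r.capture(n);cv2.imwrite(f"pics/{n}0.png",p);np.save(f"{n}_d.npy",d)
    c=r.calibration(n);print(n,c)
    for q in("spacer","post_top","pin_tip","nozzle","glue_pot","jar"):
        for o in r.cut_out(q,n)[:3]:print(q,o["confidence"],o["uv"],o["region"].sum())
E
```

```text
pics
{'time_s': 0.0, 'joints': [-50.215, 22.091, 0.381, -0.03, -68.413, -14.817], 'joint_velocities': [0.045, -0.128, -0.078, 0.038, 0.038, -0.006], 'effort': [-0.001, -39.066, 18.74, 4.22, 0.011, -0.0], 'tcp_pos': [0.264, -0.566, 0.221], 'ee_rot': [[-0.422, 0.907, -0.001], [0.907, 0.422, 0.002], [0.002, -0.0, -1.0]], 'wrist_force': [0.964, 1.028, -0.182], 'moment': [0.013, 0.008, 0.004], 'gripper_width': 0.998}
scene {'fx': 405.25063801645314, 'fy': 405.25063801645314, 'cx': 282.62922650490106, 'cy': 212.58191168086032, 'R': array([[-2.88753213e-01,  9.57403521e-01,  2.83960867e-04],
       [ 7.76902639e-01,  2.34487397e-01, -5.84326920e-01],
       [-5.59503236e-01, -1.68505666e-01, -8.11518311e-01]]), 't': array([ 0.18660068, -0.38698617,  1.62435115])}
spacer 0.93 [346.8, 209.9] 359
spacer 0.33 [238.6, 197.5] 516
post_top 0.86 [342.7, 231.1] 660
pin_tip 0.8 [272.1, 230.4] 589
pin_tip 0.78 [180.7, 238.3] 709
pin_tip 0.69 [241.8, 198.6] 556
nozzle 0.83 [427.2, 289.0] 538
glue_pot 0.77 [271.4, 276.8] 934
glue_pot 0.4 [337.3, 288.0] 124
jar 0.61 [191.2, 156.3] 392
top {'fx': 408.5347682931129, 'fy': 408.5347682931129, 'cx': 285.87695485915935, 'cy': 207.61536181786647, 'R': array([[-0.02183491, -0.99974361,  0.00599513],
       [-0.99664545,  0.02129338, -0.07902174],
       [ 0.07887382, -0.00770045, -0.99685487]]), 't': array([0.00859342, 0.59277685, 1.30097025])}
spacer 0.72 [227.3, 228.7] 338
post_top 0.58 [237.1, 228.2] 374
pin_tip 0.91 [302.7, 207.9] 596
pin_tip 0.85 [380.3, 174.3] 556
pin_tip 0.81 [340.4, 231.9] 545
nozzle 0.65 [148.6, 189.3] 301
glue_pot 0.65 [283.0, 155.7] 733
jar 0.93 [413.7, 267.8] 408
```

View pics/scene0.png

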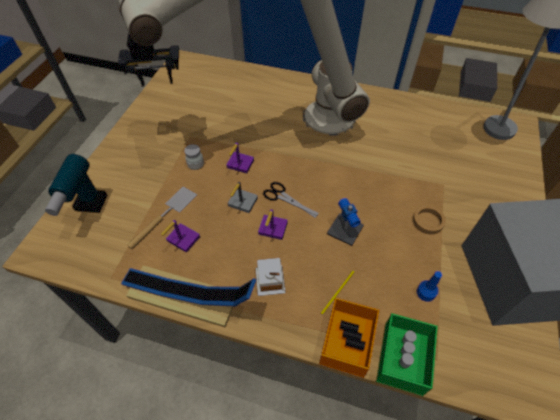

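View pics/top0.png

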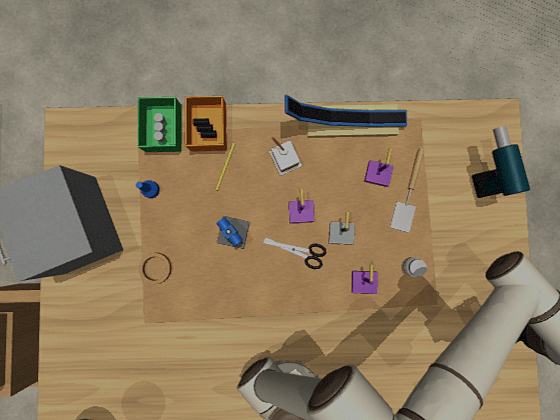

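Run:
```python
import cv2
a=cv2.imread("pics/scene0.png")[150:290,140:400];b=cv2.imread("pics/top0.png")[130:270,190:410]
cv2.imwrite("pics/sc.png",cv2.resize(a,None,fx=3,fy=3,interpolation=2));cv2.imwrite("pics/tc.png",cv2.resize(b,None,fx=3.5,fy=3.5,interpolation=2))
```

```text
(no output)
```

View pics/sc.png

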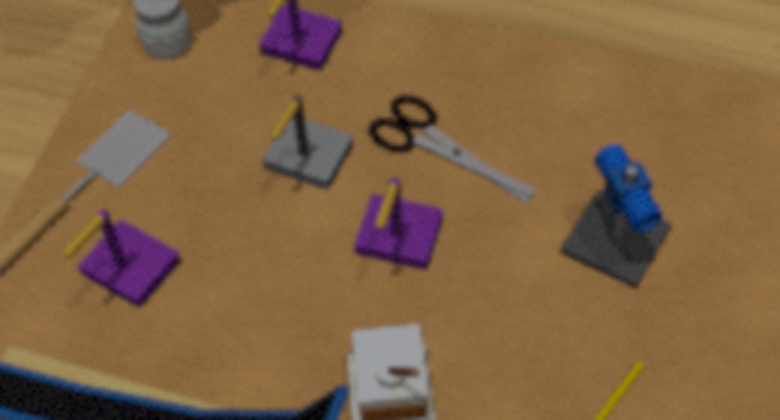

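View pics/tc.png

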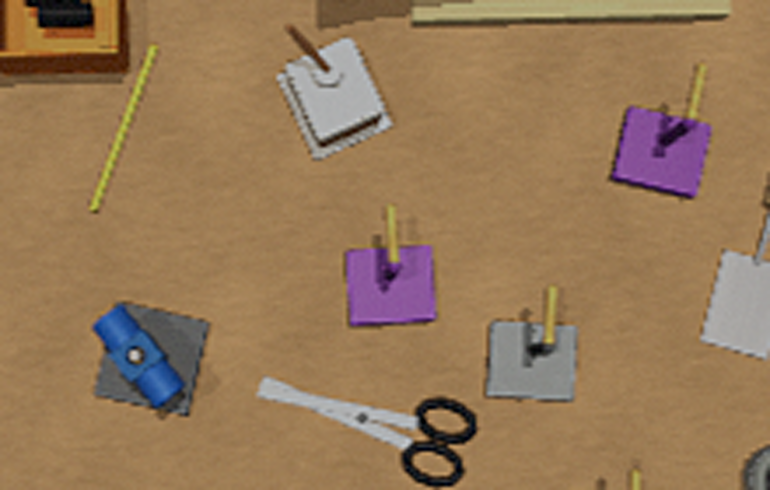

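The real gauge is the grey one, at about (347, 213) tip in top and (232, 195) in scene. The other three are purple. The spacer on its post is at (229, 231) top and (351, 207) scene. Next I triangulate both.

```bash
cat > h.py <<'E'
import numpy as np,cv2
from station import r
def ray(n,uv):
    c=r.calibration(n);R=np.array(c["R"]);t=np.array(c["t"])
    d=R.T@np.array([(uv[0]-c["cx"])/c["fx"],(uv[1]-c["cy"])/c["fy"],1]);return -R.T@t,d
def tri(rays):
    A=0;b=0
    for o,d in rays:
        d=d/np.linalg.norm(d);P=np.eye(3)-np.outer(d,d);A=A+P;b=b+P@o
    x=np.linalg.solve(A,b);return x,[np.linalg.norm(np.cross(x-o,d/np.linalg.norm(d))) for o,d in rays]
def dep(n,uv,d):
    o,v=ray(n,uv);return o+v*d[int(round(uv[1])),int(round(uv[0]))]
def wpose():
    s=r.sense();c=r.calibration("wrist");T=np.eye(4);T[:3,:3]=s["ee_rot"];T[:3,3]=s["tcp_pos"];return T@np.array(c["tool_from_camera"]),c
def wray(W,c,uv):
    return W[:3,3],W[:3,:3]@np.array([(uv[0]-c["cx"])/c["fx"],(uv[1]-c["cy"])/c["fy"],1])
E
python3 - <<'E'
from h import *
np.set_printoptions(precision=4,suppress=True)
print("cams",ray("scene",(0,0))[0],ray("top",(0,0))[0]);print(r.calibration("wrist"))
P=lambda n,a,b:print(n,*tri([ray("top",a),ray("scene",b)]))
tc=lambda u,v:(u/3.5+190-.36,v/3.5+130-.36)
sc=lambda u,v:(u/3+140-.33,v/3+150-.33)
P("post",tc(135,355),sc(632,172))
P("tip",tc(552,289),sc(277,135))
P("stemtop",tc(548,345),sc(299,100))
D=np.load("top_d.npy");S=np.load("scene_d.npy")
for n,(u,v) in dict(post=(135,355),e1=(112,328),e2=(168,392),tip=(552,292),stem=(549,340),bA=(488,398),pur=(391,212),pot=(340,90)).items():print(n,dep("top",tc(u,v),D))
for q in ((606,160),(650,215),(632,172),(660,222)):print(dep("scene",sc(*q),S))
E
```

```text
cams [1.2634 0.1858 1.092 ] [0.4884 0.006  1.3437]
{'fx': 304.16521130005447, 'fy': 304.16521130005447, 'cx': 278.18900023352865, 'cy': 206.43055808126468, 'tool_from_camera': array([[ 1.    , -0.0003,  0.001 , -0.0015],
       [ 0.    ,  0.9646,  0.2638, -0.0726],
       [-0.0011, -0.2638,  0.9646, -0.1621],
       [ 0.    ,  0.    ,  0.    ,  1.    ]])}
post [0.5183 0.1707 0.1238] [np.float64(0.0008908928211270564), np.float64(0.0008908928211269985)]
tip [ 0.5676 -0.1879  0.1116] [np.float64(0.0012838113686567956), np.float64(0.0012838113686568266)]
stemtop [ 0.5191 -0.1821  0.1141] [np.float64(0.0016929507135454555), np.float64(0.0016929507135454219)]
post [0.5184 0.1694 0.1275]
e1 [0.5421 0.1901 0.118 ]
e2 [0.4865 0.1436 0.1114]
tip [ 0.5648 -0.1878  0.1196]
stem [ 0.5239 -0.1847  0.1145]
bA [ 0.4741 -0.1435 -0.0004]
pur [ 0.6371 -0.0514  0.1178]
pot [ 0.7559 -0.0104  0.0644]
[0.5014 0.1433 0.1116]
[0.54   0.1988 0.0905]
[0.5221 0.1717 0.1291]
[0.4904 0.2118 0.0138]
```

```bash
python3 -m jog '[[[0.03,0.025,0],[0,0,-0.5]],[[0.06,0.05,0],[0,0,-1]],[[0.09,0.075,0],[0,0,-1.5]],[[0.12,0.1,0],[0,0,-2]],[[0.15,0.125,0],[0,0,-2.5]],[[0.18,0.15,0],[0,0,-3]],[[0.21,0.175,0],[0,0,-3]],[[0.24,0.2,0],[0,0,-3]],[[0.27,0.225,0],[0,0,-3]],[[0.3,0.25,0],[0,0,-3]]]' 0.087
python3 - <<'E'
from h import *
s=r.sense();R=np.array(s["ee_rot"]);p=np.array(s["tcp_pos"]);print(s["joints"],R.round(3).tolist())
u=np.array([.767,.641,0]);a=np.radians(40);z=np.sin(a)*u-np.cos(a)*np.array([0,0,1]);y=np.cos(a)*u+np.sin(a)*np.array([0,0,1]);x=np.cross(y,z)
from scipy.spatial.transform import Rotation as Q
print(R.T@(np.array([.442,.106,.169])-p),Q.from_matrix(R.T@np.c_[x,y,z]).as_rotvec(degrees=True)/5)
E
```

```text
time_s: 1.53
tcp_pos: [0.3639, -0.1873, 0.223]
ee_rot: [[-0.642, 0.767, 0.001], [0.767, 0.642, -0.0], [-0.001, 0.001, -1.0]]
wrist_force: [1.8, -0.1, -0.5]
gripper_width: 1.002
[-4.25766586e+00  2.96215680e-01 -2.74026599e+01  3.37011962e-03
 -6.22248767e+01 -4.57923978e+01] [[-0.642, 0.767, 0.001], [0.767, 0.642, -0.0], [-0.001, 0.001, -1.0]]
[0.17477291 0.24819892 0.0540351 ] [-7.98947717e+00  6.04955270e-03  1.63648211e-02]
```

```bash
python3 -m jog '[[[0.022,0.031,0.005],[-1,0,0]],[[0.044,0.062,0.012],[-2,0,0]],[[0.066,0.093,0.018],[-3,0,0]],[[0.088,0.124,0.024],[-4,0,0]],[[0.11,0.155,0.03],[-5,0,0]],[[0.132,0.186,0.036],[-6,0,0]],[[0.154,0.217,0.045],[-7,0,0]],[[0.175,0.248,0.054],[-8,0,0]],[[0.175,0.248,0.054],[-8,0,0]],[[0.175,0.248,0.054],[-8,0,0]]]'
python3 - <<'E'
from h import *
print(r.sense()["joints"])
W,c=wpose();p,d=r.capture("wrist");cv2.imwrite("pics/w1.png",p);np.savez("w1.npz",W=W,d=d)
for o in r.cut_out("spacer","wrist")[:2]:print(o["confidence"],o["uv"])
cv2.imwrite("pics/w1d.png",cv2.resize(p[100:320,170:390],None,fx=2.7,fy=2.7,interpolation=2))
E
```

```text
time_s: 2.37
tcp_pos: [0.4413, 0.1051, 0.1682]
ee_rot: [[-0.644, 0.587, 0.491], [0.765, 0.494, 0.413], [0.0, 0.642, -0.767]]
wrist_force: [0.3, -0.7, 0.7]
gripper_width: 1.0
[ 21.91980072  -2.75963559 -38.16420014 -36.39923941 -19.72177222
 -41.1286693 ]
0.58 [280.4, 225.9]
```

View pics/w1.png

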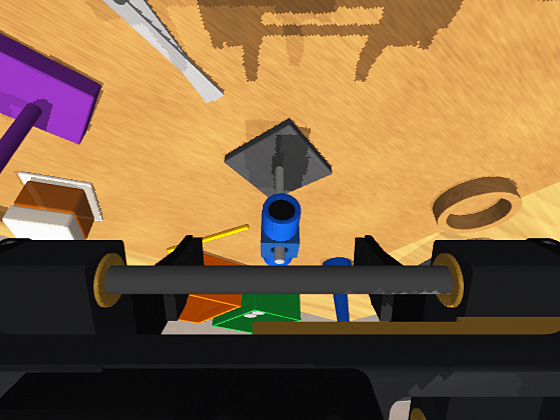

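The near (robot-side) end, with its black recess, is at about (281, 210). I read its depth profile next.

Run:
```python
from h import *
np.set_printoptions(precision=1,suppress=True,linewidth=220)
a=np.load("w1.npz");d=a["d"];W=a["W"];c=r.calibration("wrist")
u=np.array([.767,.641,0]);p=cv2.imread("pics/w1.png")
for v in range(192,266,3):
    row=[]
    for uu in range(257,306,4):
        o,k=wray(W,c,(uu,v));X=o+k*d[v,uu];row.append((X-np.array([.518,.170,0]))@u*1000)
    X=wray(W,c,(281,v));X=X[0]+X[1]*d[v,281]
    print(v,np.array(row),X*1000,p[v,281])
```

```text
192 [58.6 58.3 43.3 44.4 44.8 -3.9 -5.1 44.4 45.9 58.6 59.3 59.4 59.3] [513.1 168.   50.2] [ 99 106 112]
195 [ 65.3  66.9  66.2  51.5 -46.5 -44.5 -45.  -45.6 -45.3  66.9  66.   65.   65.4] [482.8 141.8  84.2] [143  58  14]
198 [ 72.6  72.1  72.6 -45.6 -45.1 -44.5 -43.3 -43.8 -44.7 -44.4  71.6  72.7  70.6] [484.2 143.   86.2] [148  60  14]
201 [ 78.9  79.8 -45.8 -46.  -42.7 -42.1 -41.5 -41.6 -41.6 -44.4 -45.1  79.4  78.5] [485.5 144.1  88.2] [12 12 13]
204 [ 86.7  85.8 -45.6 -44.4 -42.2 -42.  -41.5 -41.9 -42.3 -42.6 -44.6  86.2  87.3] [485.5 144.1  91.5] [15 13 13]
207 [ 93.8  94.  -45.2 -42.  -41.9 -42.5 -41.9 -41.8 -42.  -40.9 -44.   93.5  94. ] [485.2 143.8  95. ] [11 10 11]
210 [101.7 101.  -45.3 -42.6 -42.  -42.3 -42.1 -41.5 -40.9 -42.9 -43.4 100.5 101.2] [485.1 143.6  98.3] [15 13 13]
213 [109.6 110.3 -45.8 -45.9 -41.7 -41.7 -41.6 -41.9 -41.  -41.2 -45.7 109.5 109.2] [485.5 144.  101. ] [13 12 13]
216 [118.1 117.4 -45.6 -46.5 -42.  -41.6 -41.7 -40.8 -42.  -45.2 -44.1 117.6 118.6] [485.5 143.9 104.2] [12 10 11]
219 [125.3 125.8 -40.7 -45.5 -45.3 -41.3 -41.6 -41.8 -44.2 -44.2 -43.
[... 1128 characters left out ...]
.1  -3.1   5.5  -4.9  -4.9   4.9  -2.6  -3.5  -3.2 225.3 224.3] [513.5 167.8 117. ] [101 102 106]
252 [235.2   1.9   3.7   4.    5.   -4.9  -5.2   6.2   3.5   3.8   3.1 236.4 236.6] [513.3 167.6 120.2] [102 103 105]
255 [248.9  10.4   9.7   9.6  10.5  -3.5  -5.2   9.9   9.5  38.4  10.2 248.8 249.7] [513.3 167.5 123.3] [100 101 104]
258 [260.9 262.2  33.5  25.7  21.7  -4.8  -4.9  21.9  28.5 261.4 262.2 261.1 260.7] [513.5 167.7 126.2] [ 97  97 100]
261 [275.2 274.   41.5  33.   28.3  -2.6  -2.8  28.9  37.2 274.5 275.7 275.5 272. ] [515.2 169.1 128.2] [221 223 232]
264 [ 288.2  289.3  288.7   40.4   36.1   31.8   34.7   37.8  286.9  288.5  288.5  290.3 -260.7] [543.6 193.5 114.4] [255 100   0]
```

View pics/w1d.png

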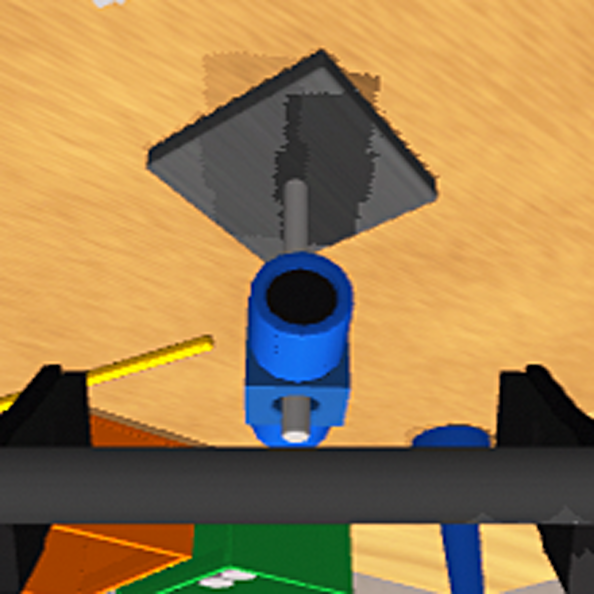

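The recess floor is a flat plane only about 4 mm behind the rim, so the near end is shallow. The deep hole is at the far end, pointing away from the robot. Next I refine the axis.

Run:
```python
from h import *
np.set_printoptions(precision=4,suppress=True)
a=np.load("w1.npz");d=a["d"];W=a["W"];c=r.calibration("wrist")
vv,uu=np.mgrid[190:264,250:312];k=np.stack([(uu-c["cx"])/c["fx"],(vv-c["cy"])/c["fy"],np.ones(uu.shape)],-1)*d[190:264,250:312,None]
X=(k@W[:3,:3].T+W[:3,3]).reshape(-1,3)
p=cv2.imread("pics/w1.png")[190:264,250:312].reshape(-1,3).astype(int)
blue=(p[:,0]>p[:,2]+60);u=np.array([.767,.641,0]);w=np.array([-.641,.767,0]);P0=np.array([.518,.17,0])
al=(X-P0)@u;la=(X-P0)@w
for nm,m in dict(recess=(al<-.0405)&(al>-.0435)&(p.sum(1)<60),blockface=blue&(al<-.0135)&(al>-.0175)&(X[:,2]>.09)).items():
    f=np.polyfit(la[m],al[m],1);print(nm,m.sum(),f,np.degrees(np.arctan(f[0])),la[m].min(),la[m].max(),X[m,2].min(),X[m,2].max(),al[m].mean())
# ridge lateral midpoints along barrel & block
for lo in np.arange(-.044,.04,.006):
    m=blue&(al>lo)&(al<lo+.006)&(X[:,2]>.1)
    if m.sum()>5:print(lo.round(3),la[m].min(),la[m].max(),(la[m].min()+la[m].max())/2,X[m,2].max())
m=(abs(al)<.008)&(X[:,2]>.12);print("post",X[m].mean(0),la[m].min(),la[m].max(),X[m,2].max())
```

```text
recess 389 [ 0.0326 -0.0419] 1.867244314602207 -0.009575941126721282 0.011465752825688059 0.08669152008254868 0.10730835475673467 -0.041828498852103144
blockface 261 [ 0.0307 -0.0153] 1.7569020974633054 -0.017404239246618325 0.01745065677242304 0.09032439252467944 0.11697607300366447 -0.015347869663432705
-0.044 -0.014664742701544973 0.017121712464316655 0.0012284848813858412 0.11540902524495317
-0.038 -0.014912749598780918 0.015940549491578162 0.0005138999463986218 0.11554314297731955
-0.032 -0.01516760427475839 0.016151791905042297 0.0004920938151419529 0.1155204685827777
-0.026 -0.015359044934754927 0.016707329679376538 0.0006741423723108054 0.11511362618137663
-0.02 -0.017404239246618325 0.01709625064634173 -0.0001539943001382972 0.11697607300366447
-0.014 -0.01727017493123567 0.01745065677242304 9.024092059368473e-05 0.11669862652848792
-0.008 -0.017579033990137643 0.01720751614963275 -0.00018575892025244657 0.11670808210436975
-0.002 -0.017784330473795438 0.016569603142264914 -0.000607363665765262 0.12784686115229546
0.004 -0.018105780787071844 0.016809569014959592 -0.0006481058860561256 0.11690580652564503
0.01 -0.018182440195768902 0.016256535051037403 -0.0009629525723657498 0.11669076621227834
0.022 -0.012889402459265972 0.008748661656367672 -0.00207037040144915 0.11414177020097904
0.028 -0.015198073073783229 0.011096613442076636 -0.0020507298158532966 0.11467853930641178
0.034 -0.016480243908347497 0.014672021200274754 -0.0009041113540363714 0.11349453766119791
post [0.5156 0.1676 0.1251] -0.004414822206678878 0.003962419657551521 0.12893949641411215
```

Axis yaw is about 38.1° and the centre (0.518, 0.170, 0.098). Before grasping I fit a kinematic model from the poses seen so far, to plan the wrist turns.

```bash
cat > kin.py <<'E'
import numpy as np
from scipy.spatial.transform import Rotation as Q
from scipy.optimize import least_squares
lo=np.array([-179.83,-69.29,-61.27,-181.25,-171.15,-177.46]);hi=np.array([179.83,118.12,80.66,117.63,-9.14,177.46])
M=np.array([[0,0,1],[0,1,0],[-1,0,0.]])
def fk(q,D):
    a,b,off,h,L,r0=D
    j1,j2,j3,j4,j5,j6=q
    fp=j2-j3
    B=Q.from_euler('z',j1,degrees=True).as_matrix()
    F=Q.from_euler('y',fp,degrees=True).as_matrix()@Q.from_euler('x',-j4,degrees=True).as_matrix()@Q.from_euler('y',-j5,degrees=True).as_matrix()
    s,c=np.sin(np.radians(j2)),np.cos(np.radians(j2))
    w=np.array([r0+a*s,off,h+a*c])+b*np.array([np.cos(np.radians(fp)),0,-np.sin(np.radians(fp))])
    R=B@F@M@Q.from_euler('z',-j6,degrees=True).as_matrix()
    return R,B@w+R[:,2]*L
E
python3 - <<'E'
from kin import *
from station import r
s=r.sense()
P=[([-50.215,22.091,.381,-.03,-68.413,-14.817],[[-.422,.907,-.001],[.907,.422,.002],[.002,0,-1]],[.264,-.566,.221]),
([-4.2577,.2962,-27.4027,.0034,-62.2249,-45.7924],[[-.642,.767,.001],[.767,.642,0],[-.001,.001,-1]],[.3639,-.1873,.223]),
(s["joints"],s["ee_rot"],s["tcp_pos"])]
f=lambda D:np.concatenate([fk(q,D)[1]-np.array(p) for q,R,p in P])
o=least_squares(f,[.566,.407,-.159,.15,.3,0]);print(o.x,o.fun)
for q,R,p in P:print(np.degrees(np.linalg.norm(Q.from_matrix(fk(q,o.x)[0].T@np.array(R)).as_rotvec())))
np.save("D.npy",o.x)
E
```

```text
[ 0.55397409  0.76958398 -0.14727993  0.28073979  0.27570509 -0.31564945] [ 0.01140936  0.00531938  0.01266497 -0.0068811   0.01301863 -0.02172028
  0.01343864 -0.02116592  0.00905531]
0.007947732968504281
0.022853694763593686
1.0150950281774534e-14
```

```bash
cat >> kin.py <<'E'
def fk2(q,D):
    a,b,off,h,L,e,ow=D
    j1,j2,j3,j4,j5,j6=q
    fp=j2-j3
    B=Q.from_euler('z',j1,degrees=True).as_matrix()
    E=Q.from_euler('y',fp,degrees=True).as_matrix()
    F4=E@Q.from_euler('x',-j4,degrees=True).as_matrix()
    F=F4@Q.from_euler('y',-j5,degrees=True).as_matrix()
    s,c=np.sin(np.radians(j2)),np.cos(np.radians(j2))
    w=np.array([a*s,off,h+a*c])+E@np.array([b,0,e])+F4@np.array([0,ow,0])
    R=B@F@M@Q.from_euler('z',-j6,degrees=True).as_matrix()
    return R,B@w+R[:,2]*L
E
python3 - <<'E'
from kin import *
from station import r
s=r.sense()
P=[([-50.215,22.091,.381,-.03,-68.413,-14.817],[.264,-.566,.221]),
([-4.2577,.2962,-27.4027,.0034,-62.2249,-45.7924],[.3639,-.1873,.223]),
(s["joints"],s["tcp_pos"])]
x0=np.array([.5,.4,-.08,.15,.3,0,-.08])
f=lambda D:np.concatenate([np.concatenate([fk2(q,D)[1]-np.array(p) for q,p in P]),1e-3*(D-x0)])
o=least_squares(f,x0);print(o.x.round(4),o.fun[:9].round(5));np.save("D2.npy",o.x)
E
```

```text
[ 5.670e-01  4.198e-01 -3.000e-04  1.534e-01  3.057e-01  3.600e-03
 -1.592e-01] [-6.0e-05 -1.0e-04  1.7e-04 -8.0e-05  1.7e-04 -1.3e-04  5.0e-05 -4.0e-05
 -5.0e-05]
```

```bash
cat >> kin.py <<'E'
D2=np.load("D2.npy") if __import__("os").path.exists("D2.npy") else None
def ik(R,p,q0=None,n=60):
    rng=np.random.default_rng(0);S=[]
    f=lambda q:np.concatenate([(fk2(q,D2)[1]-p)*5,Q.from_matrix(fk2(q,D2)[0].T@R).as_rotvec()])
    for i in range(n):
        x0=q0 if (q0 is not None and i==0) else lo+(hi-lo)*rng.uniform(.05,.95,6)
        o=least_squares(f,np.clip(x0,lo+.1,hi-.1),bounds=(lo,hi))
        if o.cost<1e-6 and not any(np.abs(o.x-s).max()<2 for s in S):S.append(o.x)
        if q0 is not None and i==0 and S:return S
    return S
def down(yaw,tilt=0):
    "tool y at yaw, tool z tilted by tilt deg towards tool y heading"
    y=np.radians(yaw);a=np.radians(tilt);u=np.array([np.cos(y),np.sin(y),0]);Z=np.array([0,0,1.])
    z=np.sin(a)*u-np.cos(a)*Z;yy=np.cos(a)*u+np.sin(a)*Z;return np.c_[np.cross(yy,z),yy,z]
E
python3 - <<'E'
from kin import *
np.set_printoptions(precision=1,suppress=True)
for n,R,p in [("grasp",down(38.1),[.518,.17,.079]),("ins",down(176),[.63,-.19,.091]),("ins_tilt-20",down(176,-20),[.63,-.19,.091]),
 ("fin out",down(0,80),[.6,-.15,.35]),("fin out hi",down(0,80),[.7,-.15,.6]),("fin left",down(90,80),[.5,-.0,.35]),("fin right",down(-90,80),[.5,-.1,.35]),("fin back",down(180,70),[.6,-.1,.35])]:
    print(n);[print("  ",q) for q in ik(R,np.array(p),n=40)]
E
```

```text
grasp
   [ 35.2  22.8 -21.7  -0.  -45.5 -87.1]
ins
   [ -2.7  31.3  -4.2   0.  -54.4  88.7]
ins_tilt-20
   [ -2.5  24.2 -21.    1.2 -24.9  87.5]
fin out
   [ -35.5    1.9  -24.3 -109.1  -37.3   30.6]
fin out hi
fin left
   [ -26.    23.7    5.7  -71.4 -110.9   23.8]
fin right
   [ 30.9  19.9 -38.3  58.4 -96.8 117.1]
fin back
   [   3.7   54.1   53.    -9.6 -158.6   79.8]
```

```bash
cat >> h.py <<'E'
from scipy.spatial.transform import Rotation as Qr
def plan(R,p):
    s=r.sense();R0=np.array(s["ee_rot"]);p0=np.array(s["tcp_pos"])
    print("shift",(R0.T@(np.array(p)-p0)).round(4),"turn",(Qr.from_matrix(R0.T@R).as_rotvec(degrees=True)/5).round(3))
E
python3 - <<'E'
from h import *; from kin import down
plan(down(38.1),[.518,.170,.17])
E
```

```text
shift [0.0016 0.0776 0.064 ] turn [ 8.001 -0.118  0.374]
```

```bash
python3 -m jog '[[[0,0.018,-0.005],[1,0,0]],[[0,0.03,0.005],[2,0,0.1]],[[0,0.042,0.015],[3,0,0.1]],[[0.001,0.054,0.03],[4,-0.1,0.2]],[[0.001,0.066,0.045],[5,-0.1,0.2]],[[0.001,0.078,0.064],[6,-0.1,0.3]],[[0.0015,0.078,0.064],[7,-0.1,0.35]],[[0.0015,0.0775,0.064],[8,-0.12,0.37]],[[0.0015,0.0775,0.064],[8,-0.12,0.37]],[[0.0015,0.0775,0.064],[8,-0.12,0.37]]]'
python3 - <<'E'
from h import *; from kin import down
print(np.round(r.sense()["joints"],2));plan(down(38.1),[.518,.170,.079])
W,c=wpose();p,d=r.capture("wrist");cv2.imwrite("pics/w2.png",p);np.savez("w2.npz",W=W,d=d)
E
```

```text
time_s: 3.3
tcp_pos: [0.5185, 0.1697, 0.1691]
ee_rot: [[-0.616, 0.788, 0.0], [0.788, 0.616, 0.001], [0.001, 0.001, -1.0]]
wrist_force: [-0.1, -1.3, 0.0]
gripper_width: 0.996
[ 3.514e+01  1.697e+01 -1.530e+01 -4.000e-02 -5.769e+01 -8.711e+01]
shift [ 0.0005 -0.0003  0.0901] turn [ 0.007 -0.006 -0.018]
```

View pics/w2.png

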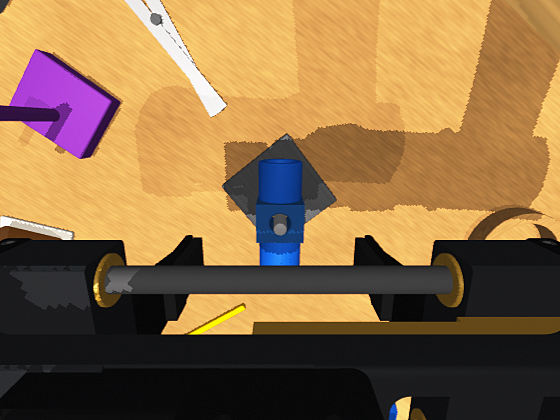

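The spacer lies straight at column 280, centred between the fingers. I descend.

```bash
python3 -m jog '[[[0,0,0.015],[0,0,0]],[[0,0,0.03],[0,0,0]],[[0,0,0.045],[0,0,0]],[[0,0,0.06],[0,0,0]],[[0,0,0.075],[0,0,0]],[[0,0,0.085],[0,0,0]],[[0,0,0.09],[0,0,0]],[[0,0,0.09],[0,0,0]],[[0,0,0.09],[0,0,0]],[[0,0,0.09],[0,0,0]]]'
python3 -m jog '[[[0,0,0],[0,0,0]],[[0,0,0],[0,0,0]],[[0,0,0],[0,0,0]],[[0,0,0],[0,0,0]],[[0,0,0],[0,0,0]],[[0,0,0],[0,0,0]],[[0,0,0],[0,0,0]],[[0,0,0],[0,0,0]],[[0,0,0],[0,0,0]],[[0,0,0],[0,0,0]]]' 0.02
```

```text
time_s: 4.18
tcp_pos: [0.5181, 0.1703, 0.0804]
ee_rot: [[-0.617, 0.787, 0.001], [0.787, 0.617, 0.002], [0.001, 0.002, -1.0]]
wrist_force: [0.5, -0.2, -0.3]
gripper_width: 0.994
time_s: 5.02
tcp_pos: [0.5175, 0.1701, 0.0793]
ee_rot: [[-0.617, 0.787, -0.001], [0.787, 0.617, 0.001], [0.001, -0.0, -1.0]]
wrist_force: [-0.3, 0.1, -0.0]
gripper_width: 0.41
```

```bash
python3 -m jog '[[[0,0,-0.01],[0,0,0]],[[0,0,-0.022],[0,0,0]],[[0,0,-0.036],[0,0,0]],[[0,0,-0.052],[0,0,0]],[[0,0,-0.07],[0,0,0]],[[0,0,-0.09],[0,0,0]],[[0,0,-0.11],[0,0,0]],[[0,0,-0.13],[0,0,0]],[[0,0,-0.15],[0,0,0]],[[0,0,-0.16],[0,0,0]]]'
python3 - <<'E'
from h import *; from kin import *
print(np.round(r.sense()["joints"],2))
# gauge pin view: hover beyond pin, tool y=-X
for n,R,p in [("hov",down(180),[.69,-.19,.20]),("hov2",down(180),[.66,-.19,.20])]:
    plan(R,p); print(ik(R,np.array(p),n=20))
p,d=r.capture("scene");cv2.imwrite("pics/s2.png",cv2.resize(p[120:300,150:450],None,fx=2.5,fy=2.5,interpolation=2))
E
```

```text
time_s: 5.85
tcp_pos: [0.5184, 0.1703, 0.2426]
ee_rot: [[-0.617, 0.787, 0.003], [0.787, 0.617, 0.003], [0.0, 0.004, -1.0]]
wrist_force: [0.3, 0.0, -1.4]
gripper_width: 0.417
[ 3.520e+01  1.337e+01 -9.070e+00 -2.000e-02 -6.731e+01 -8.711e+01]
shift [-0.3894 -0.0874  0.0422] turn [ 2.4000e-02  6.1000e-02 -2.8383e+01]
[array([-2.51147225e+00,  3.17584563e+01,  1.32401601e+01,  3.47510595e-12,
       -7.14817038e+01,  9.25114723e+01])]
shift [-0.3709 -0.111   0.0421] turn [ 2.4000e-02  6.1000e-02 -2.8383e+01]
[array([-2.62425219e+00,  2.88706663e+01,  8.26938236e+00,  1.67394724e-14,
       -6.93987161e+01,  9.26242522e+01])]
```

View pics/s2.png

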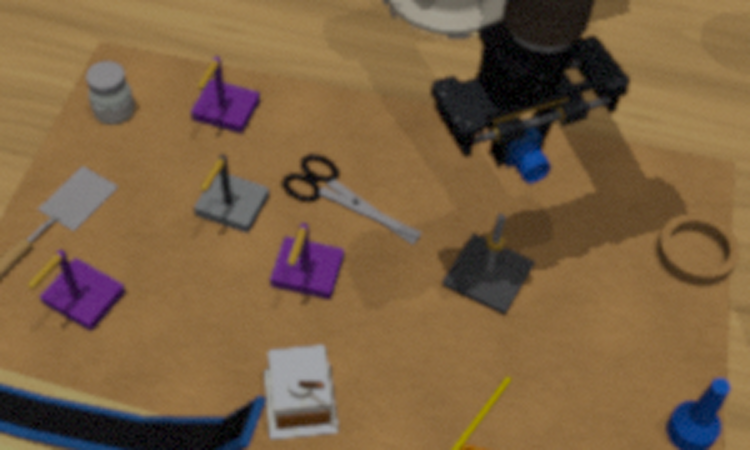

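```bash
python3 - <<'E'
from h import *; from kin import *
plan(down(180),[.49,-.187,.25]); print(ik(down(180),np.array([.49,-.187,.25]),n=20))
E
python3 -m jog '[[[-0.013,-0.01,0],[0,0,-1.4]],[[-0.026,-0.02,0],[0,0,-2.8]],[[-0.039,-0.03,0],[0,0,-4.2]],[[-0.052,-0.04,0],[0,0,-5.6]],[[-0.065,-0.05,0],[0,0,-7]],[[-0.078,-0.06,0],[0,0,-8.4]],[[-0.091,-0.07,0],[0,0,-9.8]],[[-0.104,-0.08,0],[0,0,-11.2]],[[-0.117,-0.09,0],[0,0,-12.6]],[[-0.13,-0.1,0],[0,0,-14]]]'
python3 - <<'E'
from h import *; from kin import *
print(np.round(r.sense()["joints"],2));plan(down(180),[.49,-.187,.25])
E
```

```text
shift [-0.2635 -0.2434 -0.0078] turn [ 2.8000e-02  9.7000e-02 -2.8381e+01]
[array([-3.17405943e+00,  1.10971501e+01, -1.09460734e+01,  5.14412434e-10,
       -6.79567765e+01,  9.31740594e+01])]
time_s: 6.73
tcp_pos: [0.5182, 0.0052, 0.2381]
ee_rot: [[-0.949, -0.316, -0.003], [-0.316, 0.949, 0.001], [0.003, 0.002, -1.0]]
wrist_force: [0.5, 0.3, -0.9]
gripper_width: 0.408
[ 1.847e+01  1.104e+01 -1.277e+01 -1.100e-01 -6.635e+01 -3.000e-02]
shift [ 0.0874 -0.1734 -0.012 ] turn [ 3.600e-02 -1.400e-02 -1.432e+01]
```

```bash
python3 -m jog '[[[0.009,-0.018,-0.001],[0,0,-1.43]],[[0.018,-0.036,-0.002],[0,0,-2.86]],[[0.027,-0.054,-0.004],[0,0,-4.3]],[[0.036,-0.072,-0.006],[0,0,-5.72]],[[0.045,-0.09,-0.008],[0,0,-7.15]],[[0.054,-0.108,-0.01],[0,0,-8.6]],[[0.063,-0.126,-0.012],[0,0,-10]],[[0.072,-0.144,-0.012],[0,0,-11.45]],[[0.08,-0.16,-0.012],[0,0,-12.9]],[[0.0875,-0.173,-0.012],[0,0,-14.32]]]'
python3 -m jog '[[[0,0,0],[0,0,0]],[[0,0,0],[0,0,0]],[[0,0,0],[0,0,0]],[[0,0,0],[0,0,0]],[[0,0,0],[0,0,0]],[[0,0,0],[0,0,0]],[[0,0,0],[0,0,0]],[[0,0,0],[0,0,0]],[[0,0,0],[0,0,0]],[[0,0,0],[0,0,0]]]'
python3 - <<'E'
from h import *
W,c=wpose();p,d=r.capture("wrist");cv2.imwrite("pics/w3.png",p);np.savez("w3.npz",W=W,d=d)
for o in r.cut_out("pin_tip","wrist")[:3]:print(o["confidence"],o["uv"])
cv2.imwrite("pics/w3z.png",cv2.resize(p[20:240,170:390],None,fx=2.7,fy=2.7,interpolation=2))
E
```

```text
time_s: 7.57
tcp_pos: [0.4886, -0.1866, 0.2499]
ee_rot: [[-0.003, -1.0, -0.003], [-1.0, 0.003, 0.001], [-0.001, 0.003, -1.0]]
wrist_force: [-0.1, 0.4, -2.3]
gripper_width: 0.413
time_s: 8.4
tcp_pos: [0.4895, -0.1855, 0.2511]
ee_rot: [[-0.008, -1.0, -0.001], [-1.0, 0.008, 0.001], [-0.001, 0.001, -1.0]]
wrist_force: [0.3, -0.1, -1.0]
gripper_width: 0.407
0.71 [344.2, 254.7]
0.68 [276.7, 154.9]
0.67 [164.5, 98.0]
```

View pics/w3.png

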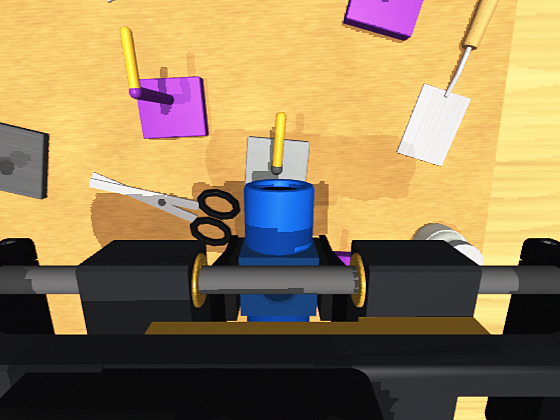

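View pics/w3z.png

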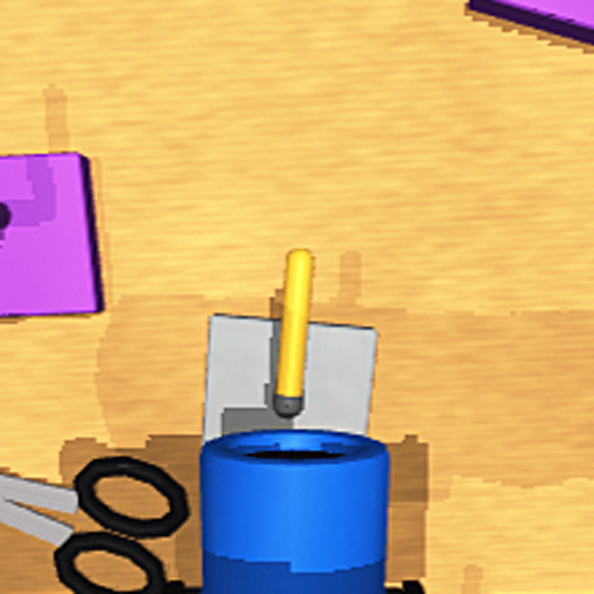

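The grey gauge's pin runs from its tip at about (280, 113) to the stem at (276, 169). The spacer's shallow end is at (279, 187). Next I measure the pin from depth.

Run:
```python
from h import *
np.set_printoptions(precision=4,suppress=True)
a=np.load("w3.npz");d=a["d"];W=a["W"];c=r.calibration("wrist")
p=cv2.imread("pics/w3.png").astype(int)
A=[]
for v in range(108,176,2):
    pts=[]
    for u in range(262,296):
        o,k=wray(W,c,(u,v));X=o+k*d[v,u]
        if .07<X[2]<.14:pts.append((u,*X))
    if pts:
        pts=np.array(pts);i=pts[:,3].argmax();print(v,pts[0,0],pts[-1,0],"mid",pts[:,1:].mean(0),"top",pts[i,1:]); A.append(pts[:,1:].mean(0))
A=np.array(A);m=A[:,0]>.525;f=np.polyfit(A[m,0],A[m,1],1);print("fit",f,"dir deg",np.degrees(np.arctan(f[0])))
```

```text
112 279.0 283.0 mid [ 0.5717 -0.19    0.112 ] top [ 0.5716 -0.19    0.1134]
114 277.0 285.0 mid [ 0.5698 -0.1899  0.1134] top [ 0.5698 -0.1899  0.115 ]
116 276.0 286.0 mid [ 0.568  -0.1899  0.1137] top [ 0.568  -0.1899  0.1152]
118 276.0 286.0 mid [ 0.5662 -0.1899  0.1141] top [ 0.5662 -0.188   0.1164]
120 276.0 285.0 mid [ 0.5644 -0.1894  0.1139] top [ 0.5644 -0.189   0.1155]
122 276.0 285.0 mid [ 0.5626 -0.1894  0.1143] top [ 0.5625 -0.1908  0.1154]
124 276.0 285.0 mid [ 0.5607 -0.1894  0.1138] top [ 0.5607 -0.1899  0.1152]
126 275.0 285.0 mid [ 0.5589 -0.1889  0.1139] top [ 0.5589 -0.187   0.1161]
128 275.0 285.0 mid [ 0.5571 -0.1889  0.114 ] top [ 0.5571 -0.1899  0.1164]
130 275.0 284.0 mid [ 0.5552 -0.1884  0.1141] top [ 0.5552 -0.1889  0.1152]
132 275.0 284.0 mid [ 0.5534 -0.1884  0.1141] top [ 0.5534 -0.1898  0.1157]
134 275.0 284.0 mid [ 0.5515 -0.1884  0.114 ] top [ 0.5516 -0.1879  0.1158]
136 275.0 284.0 mid [ 0.5496 -0.1884  0.1138] top [ 0.5497 -0.1889  0.1153]
138 274.0 284.0 mid [ 0.5478 -0.1879  0.114 ] top [ 0.5478 -0.1898  0.1153]
140 274.0 284.0 mid [ 0.5459 -0.1879
[... 680 characters left out ...]
1863  0.1141] top [ 0.5288 -0.1878  0.1153]
160 273.0 282.0 mid [ 0.5268 -0.1863  0.1141] top [ 0.5271 -0.1848  0.1166]
162 272.0 282.0 mid [ 0.5244 -0.1857  0.1108] top [ 0.525  -0.1868  0.1156]
164 272.0 282.0 mid [ 0.5225 -0.1858  0.1115] top [ 0.5231 -0.1858  0.1157]
166 271.0 282.0 mid [ 0.5207 -0.1852  0.1127] top [ 0.5211 -0.1877  0.1157]
168 271.0 282.0 mid [ 0.519  -0.1852  0.1145] top [ 0.5192 -0.1867  0.1162]
170 271.0 282.0 mid [ 0.517  -0.1852  0.1145] top [ 0.5173 -0.1848  0.1166]
172 272.0 281.0 mid [ 0.515  -0.1852  0.1145] top [ 0.5154 -0.1867  0.1169]
174 274.0 279.0 mid [ 0.5128 -0.1852  0.1129] top [ 0.5128 -0.1877  0.1134]
fit [-0.0902 -0.1386] dir deg -5.151880333355505
```

Run:
```python
from h import *
np.set_printoptions(precision=4,suppress=True)
a=np.load("w3.npz");d=a["d"];W=a["W"];c=r.calibration("wrist");T=np.array(c["tool_from_camera"])
vv,uu=np.mgrid[176:258,235:325];k=np.stack([(uu-c["cx"])/c["fx"],(vv-c["cy"])/c["fy"],np.ones(uu.shape)],-1)*d[176:258,235:325,None]
X=(k@T[:3,:3].T+T[:3,3]).reshape(-1,3);p=cv2.imread("pics/w3.png")[176:258,235:325].reshape(-1,3).astype(int)
m=(p[:,0]>p[:,2]+60)&(X[:,2]<.02)
X=X[m];print(m.sum(),X.min(0),X.max(0))
for lo in np.arange(-.048,.0,.004):
    n=(X[:,1]>lo)&(X[:,1]<=lo+.004)
    if n.sum()>4:print(lo.round(3),n.sum(),"x",X[n,0].min(),X[n,0].max(),(X[n,0].min()+X[n,0].max())/2,"ztop",np.percentile(X[n,2],3))
print(r.sense()["wrist_force"],r.sense()["moment"])
```

```text
4913 [-0.0163 -0.0723 -0.1621] [ 0.0189 -0.0137 -0.0037]
-0.048 163 x -0.013759970151872426 0.016666822472654094 0.0014534261603908341 ztop -0.03422062384253731
-0.044 1058 x -0.01465225008467548 0.017697780517363926 0.0015227652163442226 ztop -0.035668032412599394
-0.04 605 x -0.014768119752505117 0.01793418051628645 0.0015830303818906658 ztop -0.03583195472489224
-0.036 593 x -0.014328224939164802 0.017923445880315393 0.0017976104705752956 ztop -0.035816735985579065
-0.032 576 x -0.014467151326187203 0.017602637176924493 0.001567742925368645 ztop -0.03586389185833152
-0.028 559 x -0.014659099983301484 0.01766687148349143 0.001503885750094974 ztop -0.035875842865569496
-0.024 555 x -0.014747025643843763 0.017724079771349346 0.0014885270637527911 ztop -0.035792700865111084
-0.02 537 x -0.014875317236389268 0.018075407521398038 0.0016000451425043846 ztop -0.03594119070319651
-0.016 254 x -0.016331171261952455 0.01893402964338854 0.0013014291907180418 ztop -0.03689151273597968
[ 0.3686 -0.6318 -1.219 ] [-0.1241  0.108  -0.0066]
```

The camera puts the gripped spacer 1.5 mm along tool +x of the jaw centre, which is a calibration bias. I correct the pin by the same amount, which agrees with the two-camera fix: tip (0.572, -0.1886, 0.110), yaw -5.2°.

Run:
```python
from h import *; from kin import *
R=down(174.85)
plan(R,[.662,-.1967,.20]); print(ik(R,np.array([.662,-.1967,.091]),n=20))
```

```text
shift [ 0.0098 -0.1726  0.0509] turn [0.009 0.01  0.94 ]
[array([-3.18783755e+00,  3.41362431e+01,  1.05513295e+00,  8.16885472e-09,
       -5.69188898e+01,  8.80378375e+01])]
```

```bash
python3 -m jog '[[[0.001,-0.015,0],[0,0,0.1]],[[0.002,-0.035,0],[0,0,0.2]],[[0.003,-0.06,0],[0,0,0.4]],[[0.005,-0.085,0.01],[0,0,0.6]],[[0.006,-0.11,0.02],[0,0,0.8]],[[0.008,-0.135,0.035],[0,0,0.94]],[[0.009,-0.16,0.045],[0,0,0.94]],[[0.01,-0.173,0.051],[0,0,0.94]],[[0.01,-0.173,0.051],[0,0,0.94]],[[0.01,-0.173,0.051],[0,0,0.94]]]'
python3 - <<'E'
from h import *; from kin import *
R=down(174.85)
plan(R,[.660,-.1965,.091])
W,c=wpose();p,d=r.capture("wrist");cv2.imwrite("pics/w4.png",p);np.savez("w4.npz",W=W,d=d)
E
```

```text
time_s: 9.33
tcp_pos: [0.6622, -0.1969, 0.1984]
ee_rot: [[-0.09, -0.996, -0.003], [-0.996, 0.09, 0.001], [-0.001, 0.004, -1.0]]
wrist_force: [0.1, -0.0, -0.4]
gripper_width: 0.414
shift [-1.000e-04  1.900e-03  1.075e-01] turn [ 0.041  0.009 -0.   ]
```

View pics/w4.png

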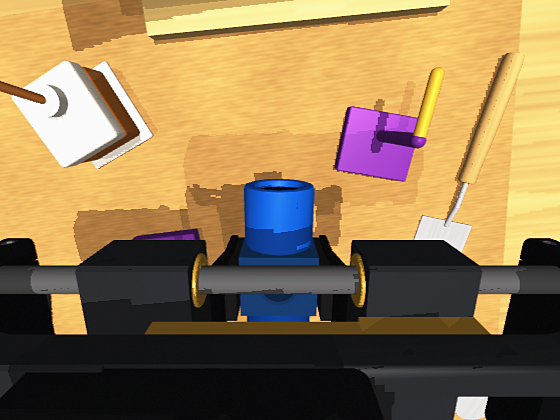

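The area under the spacer is clear. The purple gauge is well to the side at (390, 140). I descend to pin height.

```bash
python3 -m jog '[[[0,0,0.015],[0,0,0]],[[0,0,0.03],[0,0,0]],[[0,0,0.045],[0,0,0]],[[0,0,0.06],[0,0,0]],[[0,0,0.075],[0,0,0]],[[0,0,0.09],[0,0,0]],[[0,0.001,0.1],[0,0,0]],[[0,0.002,0.107],[0,0,0]],[[0,0.002,0.107],[0,0,0]],[[0,0.002,0.107],[0,0,0]]]'
python3 - <<'E'
from h import *; from kin import *
R=down(174.85)
s=r.sense();print(s["tcp_pos"],s["wrist_force"],s["moment"])
plan(R,[.660,-.1965,.091])
for n in("scene","top"):
    p,d=r.capture(n)
    q=p[140:260,160:310] if n=="scene" else p[170:270,280:400]
    cv2.imwrite(f"pics/{n}5.png",cv2.resize(q,None,fx=5,fy=5,interpolation=2))
E
```

```text
time_s: 10.22
tcp_pos: [0.6603, -0.1968, 0.0937]
ee_rot: [[-0.09, -0.996, 0.0], [-0.996, 0.09, 0.0], [-0.0, 0.0, -1.0]]
wrist_force: [-0.6, 0.6, -1.3]
gripper_width: 0.41
[ 0.66034113 -0.19680485  0.09371987] [-0.57309956  0.64842033 -1.34313876] [-0.05201514  0.09454623 -0.00139231]
shift [-0.0003  0.0004  0.0027] turn [0.    0.005 0.002]
```

View pics/scene5.png

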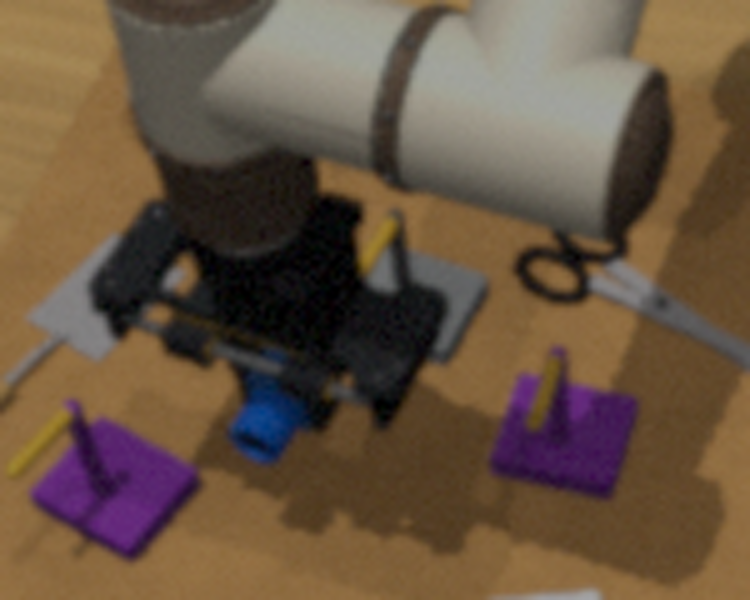

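View pics/top5.png

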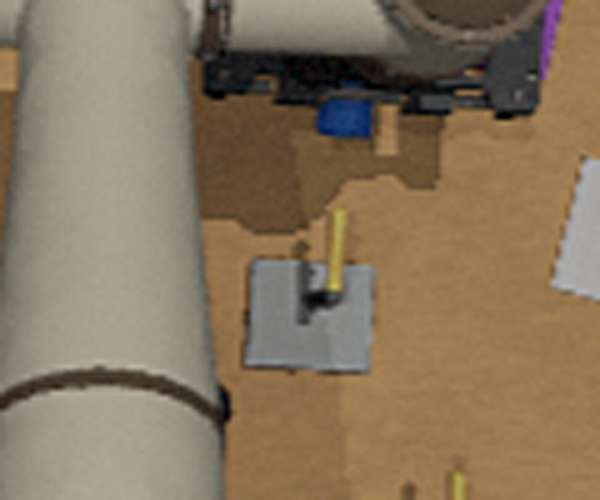

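Pin and bore line up to within 2–3 mm, and the radial clearance is 7 mm. I drop 2.5 mm and enter the hole.

```bash
python3 -m jog '[[[0,0,0.0025],[0,0,0]],[[0.0005,0.004,0.0025],[0,0,0]],[[0.0005,0.01,0.0025],[0,0,0]],[[0.0005,0.016,0.0025],[0,0,0]],[[0.0005,0.022,0.0025],[0,0,0]],[[0.0005,0.028,0.0025],[0,0,0]],[[0.0005,0.034,0.0025],[0,0,0]],[[0.0005,0.04,0.0025],[0,0,0]],[[0.0005,0.045,0.0025],[0,0,0]],[[0.0005,0.05,0.0025],[0,0,0]]]'
python3 - <<'E'
from h import *; from kin import *
s=r.sense();print(s["tcp_pos"],s["wrist_force"],s["moment"])
d=np.array([.996,-.09,0]);c=np.array(s["tcp_pos"])+[0,0,.019]-[.572,-.1886,.11];print("along",c@d,"lat",c@[.09,.996,0],"z",c[2])
p,_=r.capture("top");cv2.imwrite("pics/t6.png",cv2.resize(p[170:270,280:400],None,fx=5,fy=5,interpolation=2))
E
```

```text
time_s: 11.15
tcp_pos: [0.6099, -0.1926, 0.0906]
ee_rot: [[-0.09, -0.996, -0.001], [-0.996, 0.09, 0.001], [-0.001, 0.001, -1.0]]
wrist_force: [-0.2, -0.4, -0.9]
gripper_width: 0.407
[ 0.60991246 -0.19260628  0.09061179] [-0.19660275 -0.42491871 -0.94391429] [-0.06222504  0.14079081  0.00299172]
along 0.038121372946323326 lat -0.0005781375581078857 z -0.0003882104484352611
```

View pics/t6.png

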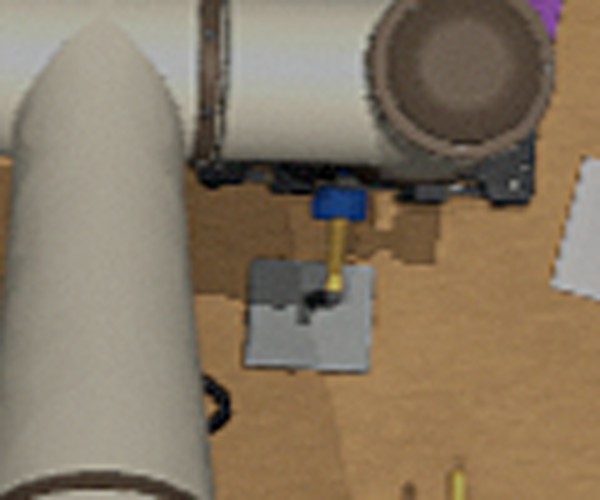

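The tip is inside the bore, roughly centred, with no side force. I push on slowly to bottom.

```bash
python3 -m jog '[[[0,0.004,0],[0,0,0]],[[0,0.008,0],[0,0,0]],[[0,0.011,0],[0,0,0]],[[0,0.013,0],[0,0,0]],[[0,0.015,0],[0,0,0]],[[0,0.016,0],[0,0,0]],[[0,0.017,0],[0,0,0]],[[0,0.018,0],[0,0,0]],[[0,0.018,0],[0,0,0]],[[0,0.018,0],[0,0,0]]]'
```

```text
time_s: 12.03
tcp_pos: [0.5926, -0.191, 0.0904]
ee_rot: [[-0.09, -0.996, -0.001], [-0.996, 0.09, 0.001], [-0.001, 0.001, -1.0]]
wrist_force: [0.8, -0.2, -1.0]
gripper_width: 0.41
```

```bash
python3 -m jog '[[[0,0.0005,0],[0,0,0]],[[0,0.001,0],[0,0,0]],[[0,0.0015,0],[0,0,0]],[[0,0.002,0],[0,0,0]],[[0,0.0025,0],[0,0,0]],[[0,0.003,0],[0,0,0]],[[0,0.003,0],[0,0,0]],[[0,0.003,0],[0,0,0]],[[0,0.003,0],[0,0,0]],[[0,0.003,0],[0,0,0]]]'
```

```text
time_s: 12.87
tcp_pos: [0.5908, -0.1909, 0.0907]
ee_rot: [[-0.089, -0.996, 0.002], [-0.996, 0.089, 0.0], [-0.001, -0.002, -1.0]]
wrist_force: [5.2, -1.4, -4.0]
gripper_width: 0.41
```

```bash
python3 -m jog '[[[0,0.0005,0],[0,0,0]],[[0,0.001,0],[0,0,0]],[[0,0.0015,0],[0,0,0]],[[0,0.0015,0],[0,0,0]],[[0,0.0015,0],[0,0,0]],[[0,0.0015,0],[0,0,0]],[[0,0.0015,0],[0,0,0]],[[0,0.0015,0],[0,0,0]],[[0,0.0015,0],[0,0,0]],[[0,0.0015,0],[0,0,0]]]'
python3 - <<'E'
from h import *
p,_=r.capture("top");cv2.imwrite("pics/t7.png",cv2.resize(p[170:270,280:400],None,fx=5,fy=5,interpolation=2))
E
```

```text
time_s: 13.7
tcp_pos: [0.5908, -0.1908, 0.0909]
ee_rot: [[-0.089, -0.996, 0.005], [-0.996, 0.089, 0.0], [-0.001, -0.005, -1.0]]
wrist_force: [8.1, -0.8, -4.9]
gripper_width: 0.411
```

View pics/t7.png

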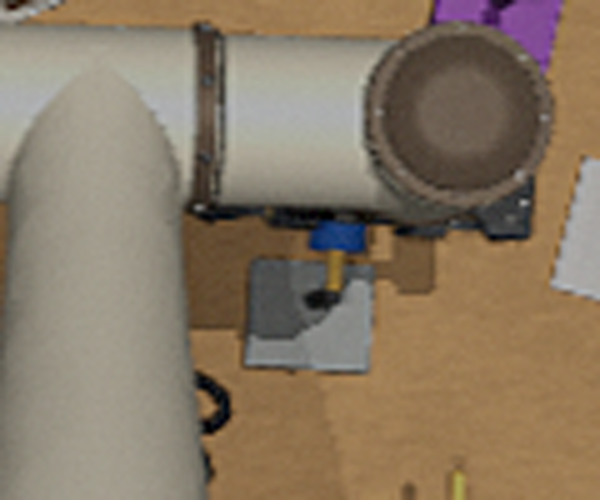

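It has bottomed out: the TCP stopped at x = 0.5908 while the force rose from 5 to 8 N, at the depth expected for the deep hole. I draw off along the pin.

```bash
python3 -m jog '[[[0,-0.004,0],[0,0,0]],[[0,-0.01,0],[0,0,0]],[[0,-0.018,0],[0,0,0]],[[0,-0.026,0],[0,0,0]],[[0,-0.034,0],[0,0,0]],[[0,-0.042,0],[0,0,0]],[[0,-0.05,0],[0,0,0]],[[0,-0.058,0],[0,0,0]],[[0,-0.064,0],[0,0,0]],[[0,-0.07,0],[0,0,0]]]'
python3 -m jog '[[[0,0,-0.01],[0,0,0]],[[0,0,-0.03],[0,0,0]],[[0,0,-0.055],[0,0,0]],[[0,0,-0.085],[0,0,0]],[[0,0,-0.115],[0,0,0]],[[0,0,-0.145],[0,0,0]],[[0,0,-0.175],[0,0,0]],[[0,0,-0.205],[0,0,0]],[[0,0,-0.23],[0,0,0]],[[0,0,-0.24],[0,0,0]]]'
python3 - <<'E'
from h import *; from kin import *
np.set_printoptions(precision=1,suppress=True)
s=r.sense();q0=np.array(s["joints"]);print(q0)
R0=np.array(s["ee_rot"]);p0=np.array(s["tcp_pos"])
for yaw in (70,90,110):
  for p in ([.5,0,.35],[.55,-.1,.4],[.45,-.1,.4]):
    S=ik(down(yaw,85),np.array(p),n=30);print(yaw,p,S)
    R1=down(yaw,85);rv=Q.from_matrix(R0.T@R1).as_rotvec()
    q=q0.copy();ok=[]
    for t in np.linspace(.05,1,20):
        s_=ik(R0@Q.from_rotvec(rv*t).as_matrix(),p0+t*(np.array(p)-p0),q0=q,n=1)
        ok.append(bool(s_)); q=s_[0] if s_ else q
    print("   rot",np.degrees(rv)/5,"path ok",all(ok),sum(ok),q)
E
```

```text
time_s: 14.58
tcp_pos: [0.6584, -0.197, 0.0902]
ee_rot: [[-0.09, -0.996, -0.001], [-0.996, 0.09, 0.001], [-0.001, 0.001, -1.0]]
wrist_force: [0.6, -0.1, -0.7]
gripper_width: 0.407
time_s: 15.42
tcp_pos: [0.6586, -0.1977, 0.3366]
ee_rot: [[-0.09, -0.996, 0.008], [-0.996, 0.09, -0.001], [0.001, -0.008, -1.0]]
wrist_force: [0.4, 0.4, -0.3]
gripper_width: 0.411
[ -3.2  25.7  22.2   0.  -86.   88.1]
70 [0.5, 0, 0.35] [array([-32.6,  17.7,  -7.4, -80. , -99.2,  26.5])]
   rot [-11.7 -15.1  16.6] path ok True 20 [-32.6  17.7  -7.4 -80.  -99.2  26.5]
70 [0.55, -0.1, 0.4] [array([ -38.3,   22.7,    8.8,  -80.4, -106.4,   16.1])]
   rot [-11.7 -15.1  16.6] path ok True 20 [ -38.3   22.7    8.8  -80.4 -106.4   16.1]
70 [0.45, -0.1, 0.4] [array([ -44.2,   16.6,   -0.8,  -77.3, -111.4,   20.9])]
   rot [-11.7 -15.1  16.6] path ok True 20 [ -44.2   16.6   -0.8  -77.3 -111.4   20.9]
90 [0.5, 0, 0.35] [array([ -27.2,   25.5,    4.8,  -74.7, -113.3,   25.1])]
   rot [-13.6 -12.4  13.6] path ok True 20 [ -27.2   25.5    4.8  -74.7 -113.3   25.1]
90 [0.55, -0.1, 0.4] [array([ -33.6,   30.8,   22.1,  -78.5, -122.2,   13.5])]
   rot [-13.6 -12.4  13.6] path ok True 20 [ -33.6   30.8   22.1  -78.5 -122.2   13.5]
90 [0.45, -0.1, 0.4] [array([ -37.7,   24. ,   10.3,  -73.8, -124.8,   20.5])]
   rot [-13.6 -12.4  13.6] path ok True 20 [ -37.7   24.    10.3  -73.8 -124.8   20.5]
110 [0.5, 0, 0.35] [array([ -20.8,   32.3,   16.4,  -70.8, -127. ,   24.2])]
   rot [-15.1  -9.5  10.5] path ok True 20 [ -20.8   32.3   16.4  -70.8 -127.    24.2]
110 [0.55, -0.1, 0.4] [array([ -28.3,   37.8,   34.8,  -79.2, -137.6,   10. ])]
   rot [-15.1  -9.5  10.5] path ok True 20 [ -28.3   37.8   34.8  -79.2 -137.6   10. ]
110 [0.45, -0.1, 0.4] [array([ -30.4,   30.2,   20.3,  -71. , -137.9,   20.7])]
   rot [-15.1  -9.5  10.5] path ok True 20 [ -30.4   30.2   20.3  -71.  -137.9   20.7]
```

Run:
```python
from h import *; from kin import *
plan(down(90,88),[.5,0,.40]);print(ik(down(90,88),np.array([.5,0,.4]),n=30))
```

```text
shift [-0.1826  0.1752 -0.0649] turn [-14.093 -12.779  13.329]
[array([ -28.49521524,   23.31075359,    7.17435379,  -79.29514174,
       -116.63536547,   19.18528489])]
```

```bash
python3 -m jog '[[[-0.009,0.009,-0.003],[-0.7,-0.64,0.67]],[[-0.018,0.018,-0.006],[-1.4,-1.28,1.33]],[[-0.027,0.026,-0.01],[-2.1,-1.92,2]],[[-0.036,0.035,-0.013],[-2.8,-2.56,2.67]],[[-0.045,0.044,-0.016],[-3.5,-3.2,3.33]],[[-0.054,0.053,-0.019],[-4.2,-3.84,4]],[[-0.063,0.062,-0.022],[-4.9,-4.47,4.67]],[[-0.072,0.07,-0.026],[-5.6,-5.1,5.33]],[[-0.081,0.079,-0.029],[-6.3,-5.75,6]],[[-0.09,0.088,-0.032],[-7,-6.4,6.67]]]'
python3 - <<'E'
from h import *; from kin import *
print(np.round(r.sense()["joints"],1));plan(down(90,88),[.5,0,.40])
E
```

```text
time_s: 16.25
tcp_pos: [0.5782, -0.0991, 0.3623]
ee_rot: [[-0.708, -0.637, -0.306], [-0.638, 0.389, 0.665], [-0.304, 0.665, -0.682]]
wrist_force: [-0.2, -1.0, -2.6]
gripper_width: 0.414
[ -14.9   31.8   36.7  -41.4 -121.5   50.4]
shift [-0.0194  0.1135  0.0641] turn [-6.983 -6.359  6.567]
```

```bash
python3 -m jog '[[[-0.002,0.011,0.006],[-0.7,-0.64,0.66]],[[-0.004,0.023,0.013],[-1.4,-1.27,1.31]],[[-0.006,0.034,0.019],[-2.1,-1.9,1.97]],[[-0.008,0.045,0.026],[-2.8,-2.54,2.63]],[[-0.01,0.057,0.032],[-3.5,-3.18,3.28]],[[-0.012,0.068,0.038],[-4.2,-3.8,3.94]],[[-0.014,0.079,0.045],[-4.9,-4.45,4.6]],[[-0.016,0.091,0.051],[-5.6,-5.1,5.25]],[[-0.018,0.102,0.058],[-6.3,-5.7,5.9]],[[-0.019,0.113,0.064],[-6.98,-6.36,6.57]]]'
python3 -m jog '[[[0,0,0],[0,0,0]],[[0,0,0],[0,0,0]],[[0,0,0],[0,0,0]],[[0,0,0],[0,0,0]],[[0,0,0],[0,0,0]],[[0,0,0],[0,0,0]],[[0,0,0],[0,0,0]],[[0,0,0],[0,0,0]],[[0,0,0],[0,0,0]],[[0,0,0],[0,0,0]]]'
python3 - <<'E'
from h import *
s=r.sense();print(s["joint_velocities"])
for n in("scene","wrist","top"):
    p,d=r.capture(n);cv2.imwrite(f"pics/{n}9.png",p);np.save(f"{n}9_d.npy",d)
    print(n,[(o["confidence"],o["uv"]) for o in r.cut_out("spacer",n)[:2]])
E
```

```text
time_s: 17.08
tcp_pos: [0.4995, -0.0008, 0.3989]
ee_rot: [[-1.0, 0.001, 0.001], [0.001, 0.035, 0.999], [0.001, 0.999, -0.035]]
wrist_force: [-1.0, -0.5, -2.4]
gripper_width: 0.412
time_s: 17.92
tcp_pos: [0.5, -0.0011, 0.3993]
ee_rot: [[-1.0, -0.004, -0.002], [-0.003, 0.038, 0.999], [-0.004, 0.999, -0.038]]
wrist_force: [-1.2, 0.5, -1.5]
gripper_width: 0.41
[-0.07281048 -0.1646554   0.01035712 -0.01513436  0.02290814 -0.03999268]
scene [(0.66, [292.1, 114.4]), (0.52, [190.9, 159.2])]
wrist [(0.95, [276.0, 237.5])]
top [(0.83, [292.0, 234.6])]
```

View pics/scene9.png

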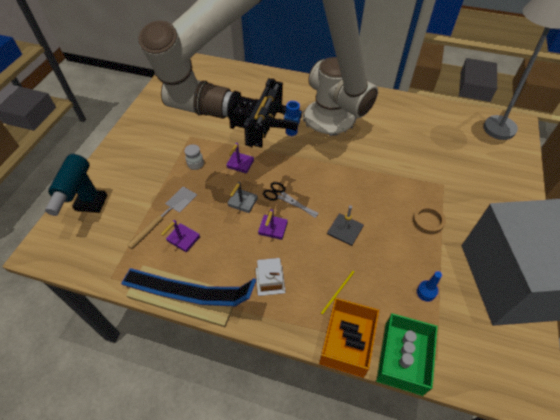

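View pics/top9.png

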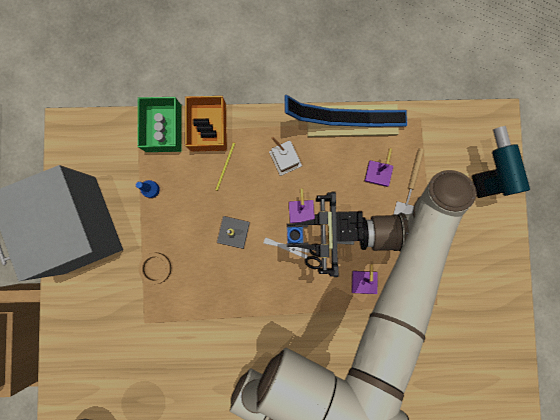

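View pics/wrist9.png

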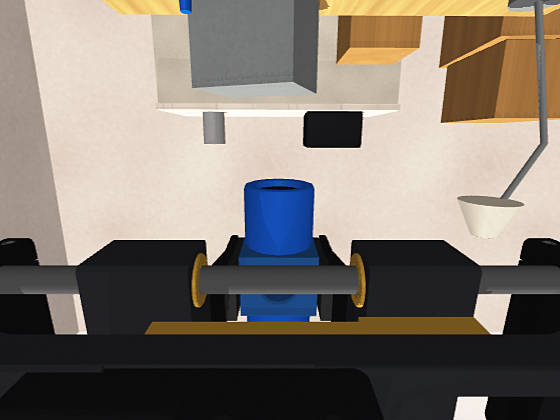

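The spacer stands upright in the gripper with a dark bore facing the top camera at (295, 235), and nothing else has moved. I check that bore's depth before handing in.

Run:
```python
from h import *
np.set_printoptions(precision=3,suppress=True,linewidth=200)
d=np.load("top9_d.npy")
for v in range(227,245,2):print(v,np.array([dep("top",(u,v),d)[2] for u in range(285,306,2)]))
```

```text
227 [0.004 0.415 0.417 0.417 1.344 0.444 0.417 0.417 0.416 0.006 0.   ]
229 [-0.005  0.415  0.445  0.446  0.445  0.445  0.445  0.446  0.416  0.001  0.   ]
231 [0.002 0.415 0.446 0.421 0.422 0.419 0.421 0.447 0.445 0.002 0.01 ]
233 [ 0.001  0.445  0.435  0.418  0.421  0.421  0.417  0.417  0.448 -0.002  0.003]
235 [0.003 0.446 0.42  0.421 0.42  0.419 0.419 0.421 0.448 0.004 0.002]
237 [ 0.004  0.444  0.446  0.419  0.42   0.418  0.419  0.445  0.446 -0.001  0.001]
239 [ 0.002  0.413  0.445  0.445  0.419  0.423  0.449  0.45   0.419 -0.    -0.001]
241 [-0.004  0.415  0.416  0.447  0.447  0.445  0.448  0.417  0.418  0.001  0.   ]
243 [-0.     0.411  0.408  0.41   0.412  0.407  0.411  0.413  0.409  0.411  0.412]
```

The rim is at z = 0.446 and the bore floor at 0.420, so this bore is about 26 mm deep. The deep end is up, and I hand in.

Run:
```python
from station import r
s=r.sense();print(s["time_s"],s["gripper_width"],s["wrist_force"]);print(r.finish_job())
```

```text
18.2167 0.41378327121590475 [ 0.47277084  0.90693833 -1.52614592]
the job is handed in; nothing more can be done
None
```

I lifted the spacer off its post, pushed its deep hole onto the grey gauge's pin until it bottomed, and drew it off. I then handed the job in with the spacer held hole-up. `finish_job` gives no verdict, so these results rest on my own checks.

- **Which end is deep:** before gripping, the wrist depth image showed the robot-side recess only about 4 mm deep, so the far end had to be the deep hole.
- **Pin at the bottom:** the fingers stopped about 18–19 mm from the measured pin tip, which matches the deep hole's 18 mm. Pushing further raised the force from 5 to 8 N without any movement.
- **Final hold:** the spacer's axis is about 2° from vertical and its centre is about 0.40 m above the table. The gripper opening reads 36 mm, so it still has the spacer. The hold is clear of the stand and the gauge. I handed in at 18.2 s.
- **Hole facing up:** the top camera puts the upward bore about 26 mm deep, against the listed 27 mm.
- **Other objects:** nothing else appears to have moved in the last scene and top pictures, which I judged by eye.

**Disagreement:** the wrist camera read about 1.5 mm off sideways. I corrected the pin position by that amount, which brought it to within about 1 mm of the two-camera measurement.

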